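Fold the hold-down plate over the vials and shut the mixer's cover

TASK

Get the vial mixer ready to run: with the fingertips, push the upright metal hold-down plate over until it lies fully down above the vials, and only then push the open grey cover over and fully shut on top of it. Push only - do not pinch or lift anything - and leave the vials, the glassware and the other things on the bench where they stand.

Things in the scene. Friction and masses are not known exactly. Their poses are not given: they have to be found in the camera images.
- mixer: vial mixer, fixed on a black riser block (0 to 45 mm high, varies). Origin on the riser's top, under the centre of the chamber; z up, x from the grey control front (reaching to x = -150 mm, 80 mm high) to the back. Chamber housing: 200 mm in x, 180 mm in y, 8 mm walls, rim at z = 120 mm. Both hinges run along x: the hold-down plate's at the -y side, the cover's at the +y side
- plate (a joint): angle of the aluminium hold-down plate (about 0.13 kg). 0 = folded fully down over the vials on its stop, its upper face 116 mm above the mixer's origin, 4 mm below the chamber rim; pi/2 = upright; starts near upright. The hinge is stiff: the plate stays at any angle where it is left, and must be pushed right down to 0 (1 to 3 N at its free half)
- plate_hinge (a point): middle of the plate's hinge line and of its thickness: x = 0, y = -78 mm, 114 mm up in the mixer's frame. The axes turn with the plate: +y runs from the hinge to the free edge, and +z is the normal of the face that is on top when folded down (the outer face, away from the cover, when upright)
- plate_edge (a point): middle of the plate's free edge and of its thickness. The plate is 4 mm thick, 170 mm along the hinge, 120 mm from hinge line to this edge, plus a 50 mm wide tab 12 mm further. A black rubber pad, 146 x 90 x 3 mm, lies on its underside (inner face when upright), set back from the edges
- cover (a joint): angle of the grey plastic cover (about 0.37 kg). 0 = shut flat on the chamber rim, its top 131 mm above the mixer's origin; pi/2 = upright; starts open near upright. The hinge is stiff: the cover stays at any angle where it is left, and must be pushed right down to 0 (up to 7 N at its free half). Cover and plate collide: the cover cannot shut over an upright plate
- cover_hinge (a point): middle of the cover's hinge line, on its underside: x = 0, y = +90 mm, 121 mm up in the mixer's frame. The axes turn with the cover: -y runs from the hinge to the free edge, and +z is the normal of the face that is on top when shut (the outer face, away from the plate, when upright)
- cover_edge (a point): middle of the cover's free edge, on its outer (upper) face. The cover is 10 mm thick, 200 mm along the hinge, 180 mm from hinge line to this edge, plus a 60 mm wide lip 12 mm further. A black rubber lining, 174 x 150 x 3 mm, lies on its underside (inner face when open), set back from the edges
- vial0: capped glass vial, 28 mm across, 55 mm tall, loose in a well of the chamber's block at x = -55, y = -20 mm of the mixer; its top is 105 mm above the mixer's origin, 4 mm under the folded plate's pad. Origin under its centre. To be left alone
- vial1: capped glass vial, 28 mm across, 55 mm tall, loose in a well of the chamber's block at x = 0, y = -20 mm of the mixer; its top is 105 mm above the mixer's origin, 4 mm under the folded plate's pad. Origin under its centre. To be left alone
- vial2: capped glass vial, 28 mm across, 55 mm tall, loose in a well of the chamber's block at x = 55, y = -20 mm of the mixer; its top is 105 mm above the mixer's origin, 4 mm under the folded plate's pad. Origin under its centre. To be left alone
- jar: squat amber screw-top jar, 56 mm across, 70 mm tall, on the bench on the cover's hinge side of the mixer, below the open cover. Bystander; origin under its centre
- beaker: clear open beaker, 68 mm across, 85 mm tall, on the bench on the plate's hinge side, towards the mixer's front. Bystander; origin under its centre
- spatula: slim steel laboratory spatula 190 mm long, 14 mm wide, 5 mm thick, lying on the bench on the plate's hinge side. Bystander; origin under its middle
- dish: white bowl, 90 mm across, 30 mm tall, well out to one side of the bench. Bystander; origin under its centre
- reagent: amber bottle with a black cap, 70 mm across, 150 mm tall, well out to the other side of the bench from the bowl. Bystander; origin under its centre

How it is judged:
On the way, in this order (a step that is already met when the one before it is completed fails the run):
1. the hold-down plate is folded fully down while the cover is still open (value of joint plate below 0.05 rad and value of joint cover above 0.8 rad), for 0.2 s.
2. the cover is fully shut over the folded plate (value of joint each of plate, cover below 0.05 rad), for 0.2 s.
At the end, for the whole second after the job is handed in: Plate folded down to within 0.05 rad of its stop and cover shut to within 0.05 rad, vials within 15 mm of where they stood and bystanders within 20 mm (all of step 2 and distance of each of vial0, vial1, vial2 from where it was at the start of the episode below 0.015 m and distance of each of jar, beaker, spatula, dish, reagent from where it was at the start of the episode below 0.02 m); the robot touches nothing.
It fails at once if the plate or the cover is pinched (the fingers press on its inner pad and on the panel at once) ((contact force between the fingers and plate_c2 above 1 N and contact force between the fingers and plate_c0 above 1 N) or (contact force between the fingers and cover_c2 above 1 N and contact force between the fingers and cover_c0 above 1 N)).
It fails at once if a vial in the chamber is lifted or shifted by more than 15 mm (distance of any of vial0, vial1, vial2 from where it was at the start of the episode above 0.015 m).
It fails at once if a bystander on the bench is shifted by more than 20 mm (distance of any of jar, beaker, spatula, dish, reagent from where it was at the start of the episode above 0.02 m).
It fails at once if the cover is swung more than half shut while the plate is still up (value of joint cover below 0.8 rad and value of joint plate above 0.15 rad).
It also fails if it takes over 59 s, if anything falls off the work surface, if the arm or the gripper's body presses on something with over 40 N, if the wrist force passes 120 N, or if a joint passes its speed limit or range.

ROBOT

A 7-joint arm with a two-finger parallel gripper is mounted at the origin on the work surface. World frame = base frame: x ahead of the robot, y to its left, z up, the work surface at z = 0. Lengths are in m, angles in rad, forces in N, time in s.
With the tool pointing down it reaches from about 0.4 to 0.85 m from the base axis. Payload 10.4 kg.
Tool frame: the origin (TCP) lies midway between the tips of the shut fingers; the grasp point (between the pads) lies manip.pinch_z behind it (manip.pinch_z is the distance from the TCP to the grasp point, in m); z points along the fingers, y is the direction in which the jaws open and shut (so a half turn about z gives the same grasp; the last joint's range is limited). The gripper opens to 85 mm and grips with 20 to 120 N. Pads are 22 mm wide; open, the fingers measure 114 mm over their backs; the gripper's body (76 mm by 85 mm) begins 54 mm behind the grasp point. The pads swing forward as they close: fully open they stand 13 mm farther back than shut.
Start: joints at [1.294, 0.332, -0.065, 1.46, 0.022, 1.35, -0.088], TCP at [0.157, -0.605, 0.231] pointing down, gripper open.
Joint ranges: [-2.6, 2.6], [-0.5, 2.12], [-1.47, 1.34], [0.16, 2.42], [-1.27, 4.41], [0.06, 2.06], [-2.6, 2.6]. Speed limits (rad/s): [2.22, 2.22, 2.79, 2.79, 3.14, 3.14, 3.14].

INTERFACE

Orientations are given as a unit quaternion [x, y, z, w].
In Python, from workcell import manip gives the robot as it stands.
- The arm moves only by the shell command python3 -m handwheel 'ROWS' [FORCE]. ROWS is JSON, a list that holds one entry, the list of rows, each a list of 7 numbers: the shift along the tool's x, y, z in m, then the turn, a rotation vector about the tool's x, y, z in rad, then the finger opening in m, from 0 to 0.0854. In form: [[[tx, ty, tz, ax, ay, az, claw], ...]]. A call has 1 to 8 rows; each row is the pose to reach, as a shift and turn from the pose commanded when the call began, along the tool's axes at that moment; what a row does not reach only later rows make up. A row lasts 1/8 s, in which the tool goes at most 62.5 mm and 10.7 degrees, less where a joint would pass 70% of its speed; a pose out of reach is approached as far as the arm can. A call with a gripper value outside its range is refused whole. The fingers move at their own pace and stop on an object; FORCE is the grip in N (left out, the last holds). Time passes only in rows, so rows that repeat a pose let the fingers close. It gives the time, the measured TCP pose, the force and the opening at its end, in the units of the state.
- manip.get_obs(): the state, without advancing time (a new reading comes with each control period).
- manip.camera(name): name is "side" or "top" or "wrist"; returns the picture (480x640x3 uint8, blue, green, red); there is no depth.
- manip.calibration(name): a dict with "fx", "fy", "cx", "cy" (pixels), "view" (4x4, takes a point from world to camera coordinates); the wrist camera has in their place "tool_from_camera" (4x4, takes a point from camera to tool coordinates, whose origin is the TCP and whose axes are the flange's). Camera axes: x right, y up, looking along -z (the intrinsics and any distortion apply to the point x, -y, -z); pixel columns grow to the right and rows downward; lengths in m; the calibration is good to about 2 mm. A picture is of the moment at which its call begins: read the wrist's pose just before it. calibration takes no time and is no camera call.
- manip.hand_in(): hands the job in, once; it reports no verdict.
The state is a dict: "clock": time; "joint_pos": joint angles; "joint_velocities": joint speeds; "tau": joint torques, N m; "position": TCP position; "ee_rot": TCP orientation; "ft_force": force on the tool from outside, world axes, zero at the start; "torque": the same for the moment, N m; "grip_width": opening from 0.0 (shut) to 1.0 (fully open).
Only numpy, scipy, OpenCV 4.12 (cv2) and the standard library are available. Lean on these libraries where they do the work, as an engineer would, in place of code of your own. Each camera call takes 0.05 s, during which the arm holds its last target.

## Working session

There is one attempt and no reset: what is moved stays moved. The work goes in short steps, Python scripts to look and compute and a shell command to move; the robot and the scene stay as the last step left them, time stands still between calls to the robot, and variables do not carry over. Pictures are saved under pics/ and viewed, and the job is handed in when it is done.

```bash
ls; mkdir -p pics; python3 - <<'E'
from workcell import manip
import cv2,json,numpy as np
print(manip.get_obs(), manip.pinch_z)
for n in ["side","top","wrist"]:
    cv2.imwrite(f"pics/a_{n}.png",manip.camera(n)); c=manip.calibration(n); print(n,{k:np.round(v,4).tolist() for k,v in c.items() if not isinstance(v,str)})
E
```

```text
pics
{'clock': 0.0, 'joint_pos': array([ 1.29439705,  0.33287686, -0.0646755 ,  1.46096095,  0.02159261,
        1.34989448, -0.08851688]), 'joint_velocities': array([-0.00228401, -0.00119747,  0.00014233, -0.00055794, -0.00025089,
       -0.00123728,  0.00154288]), 'tau': array([ 1.12635303e-05, -6.25442219e+01,  4.93377121e-02, -3.91606236e+01,
        1.63053110e-02,  9.75394563e-03,  5.36119705e-05]), 'position': array([ 0.15681347, -0.60461243,  0.23050338]), 'ee_rot': array([ 9.91960063e-01,  1.26549243e-01, -1.25226336e-04, -7.11368816e-04]), 'ft_force': array([-0.42958132,  0.15641242,  0.82119544]), 'torque': array([ 0.05170709, -0.02077592,  0.08108814]), 'grip_width': 0.9987896644007844} 0.0187
side {'fx': 460.2816, 'fy': 460.2816, 'cx': 321.9805, 'cy': 241.6912, 'view': [[-0.5462, -0.8376, -0.007, 0.2906], [0.6964, -0.4587, 0.552, -0.4611], [-0.4655, 0.2966, 0.8338, -1.0401], [0.0, 0.0, 0.0, 1.0]]}
top {'fx': 560.7442, 'fy': 560.7442, 'cx': 321.1297, 'cy': 237.196, 'view': [[0.0004, -1.0, 0.0026, -0.021], [0.9826, 0.0009, 0.1858, -0.5387], [-0.1858, 0.0025, 0.9826, -1.4641], [0.0, 0.0, 0.0, 1.0]]}
wrist {'fx': 380.8687, 'fy': 380.8687, 'cx': 321.2469, 'cy': 243.0454, 'tool_from_camera': [[0.001, 0.9634, 0.2682, 0.0676], [1.0, -0.0009, -0.0006, -0.0], [-0.0003, 0.2682, -0.9634, -0.1432], [0.0, 0.0, 0.0, 1.0]]}
```

View pics/a_side.png

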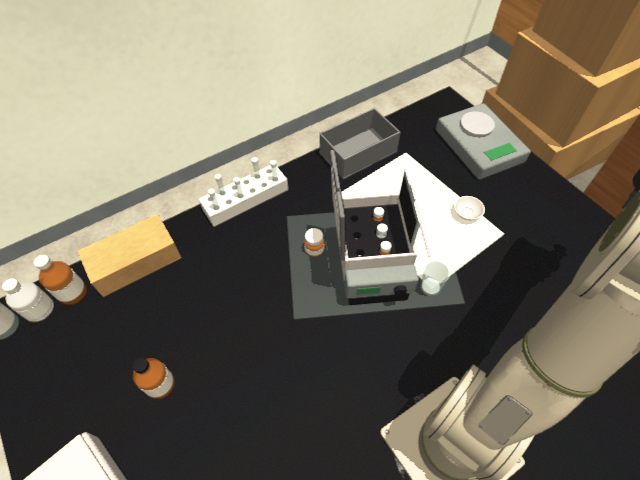

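View pics/a_top.png

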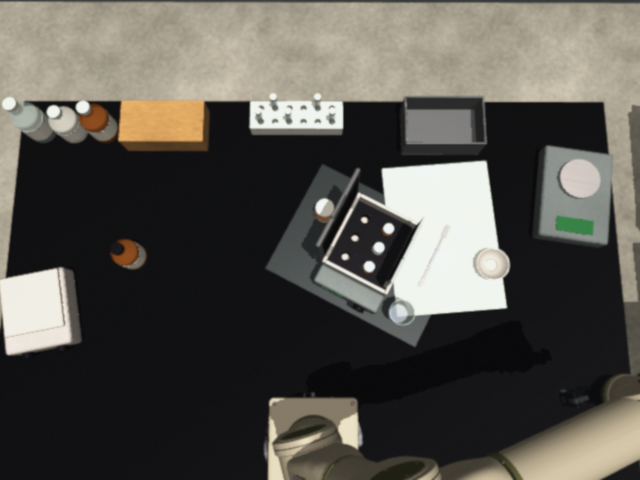

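View pics/a_wrist.png

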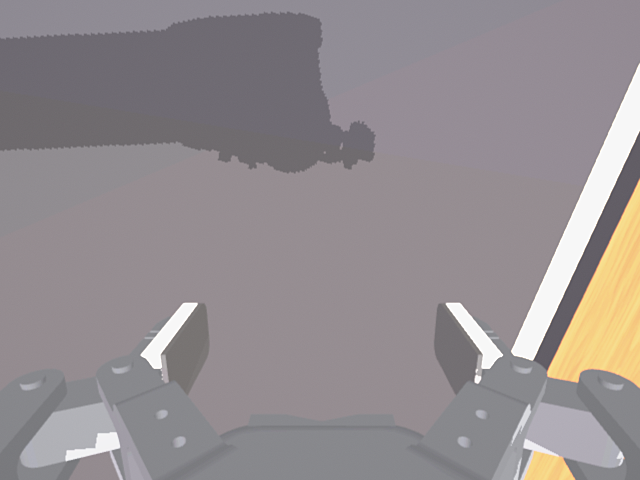

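The top view shows the mixer chamber around (372,242), turned roughly 25–30°, with its cover open at the upper left and its plate upright on the right. The jar is at (324,208), the beaker at (400,312), the spatula at (433,255), the dish at (491,264) and the reagent bottle at (127,254). I'll zoom in for corners.

```bash
python3 - <<'E'
import cv2
t=cv2.imread("pics/a_top.png"); cv2.imwrite("pics/b_top.png",cv2.resize(t[150:350,260:470],None,fx=3.8,fy=3,interpolation=cv2.INTER_CUBIC)[:, :] if 0 else cv2.resize(t[155:345,270:460],(600,600),interpolation=cv2.INTER_CUBIC))
s=cv2.imread("pics/a_side.png"); cv2.imwrite("pics/b_side.png",cv2.resize(s[145:305,290:490],(750,600),interpolation=cv2.INTER_CUBIC))
E
```

```text
(no output)
```

View pics/b_top.png

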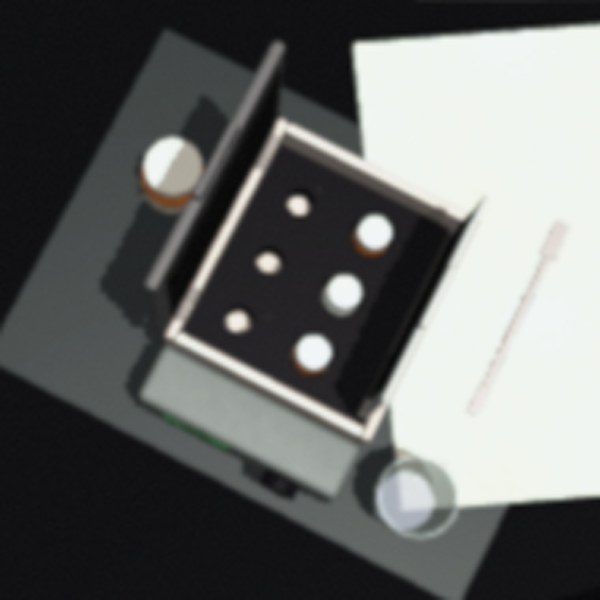

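View pics/b_side.png

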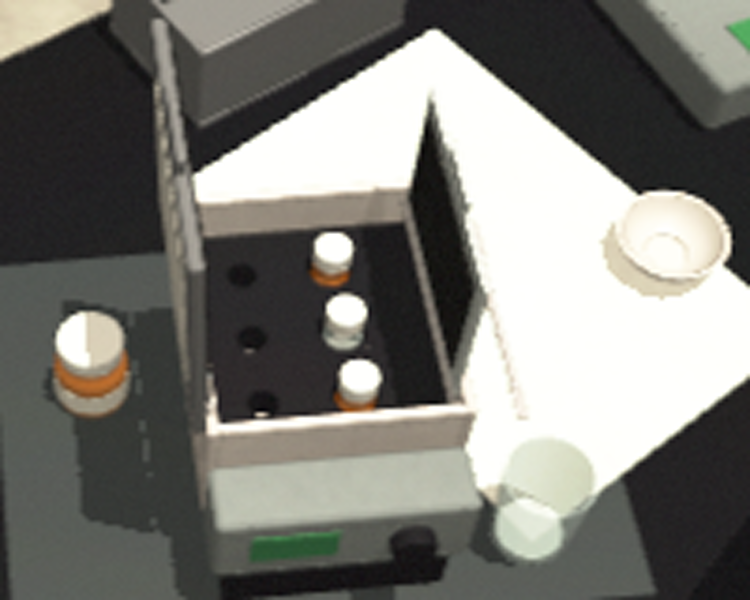

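```bash
cat > h.py <<'E'
import numpy as np, cv2, json
from scipy.optimize import least_squares
from scipy.spatial.transform import Rotation as R
from workcell import manip
def proj(n,P):
    c=manip.calibration(n); P=np.atleast_2d(P); q=P@np.array(c["view"])[:3,:3].T+np.array(c["view"])[:3,3]
    return np.c_[c["cx"]+c["fx"]*q[:,0]/-q[:,2], c["cy"]-c["fy"]*q[:,1]/-q[:,2]]
def ray(n,uv):
    c=manip.calibration(n); V=np.array(c["view"]); d=V[:3,:3].T@np.array([(uv[0]-c["cx"])/c["fx"],-(uv[1]-c["cy"])/c["fy"],-1]); o=-V[:3,:3].T@V[:3,3]
    return o,d/np.linalg.norm(d)
def tri(a,b):
    A=[];B=[]
    for n,uv in (("top",a),("side",b)):
        o,d=ray(n,uv);M=np.eye(3)-np.outer(d,d);A.append(M);B.append(M@o)
    p=np.linalg.solve(sum(A),sum(B)); return p
def m2w(p,P): # p=[x,y,yaw,h]
    return np.atleast_2d(P)@R.from_euler('z',p[2]).as_matrix().T+[p[0],p[1],p[3]]
def fit(obs,p0=(.55,-.1,-.5,.03)):
    def f(p): return np.concatenate([(proj(n,m2w(p,P))[0]-uv) for n,P,uv in obs])
    return least_squares(f,p0,loss='soft_l1')
T=lambda u,v:(270+u/600*190-.2,155+v/600*190-.2)
S=lambda u,v:(290+u/3.75-.2,145+v/3.75-.2)
E
python3 - <<'E'
from h import *
m=1e-3
obs=[("top",np.array([100,90,120])*m,T(283,119)),("top",np.array([-100,90,120])*m,T(166,338)),("top",np.array([-100,-90,120])*m,T(372,440)),
("side",np.array([-100,-90,120])*m,S(473,410)),("side",np.array([-100,90,120])*m,S(210,430)),
]
for x,a,b in ((55,(374,232),(333,247)),(0,(345,291),(346,312)),(-55,(313,351),(359,377))):
    obs+=[("top",np.array([x,-20,105])*m,T(*a)),("side",np.array([x,-20,105])*m,S(*b))]
r=fit(obs);print(r.x,np.degrees(r.x[2]));print(r.fun.reshape(-1,2).round(1).tolist())
p=r.x
np.save("p.npy",p)
# panels: predicted corners for angles
for th in np.radians([80,85,90,95,100,105]):
    e=[[x,-.078+.12*np.cos(th),.114+.12*np.sin(th)] for x in(.085,-.085)]
    c=[[x,.09-.18*np.cos(th)+.010*np.sin(th),.121+.18*np.sin(th)+.010*np.cos(th)] for x in(.1,-.1)]
    for nm,P in(("plate",e),("cover outer",c)):
        t=proj("top",m2w(p,P));s=proj("side",m2w(p,P))
        print(round(np.degrees(th)),nm,"topcrop",((t-[270,155])*600/190).round().tolist(),"sidecrop",((s-[290,145])*3.75).round().tolist())
E
```

```text
[ 0.50691515 -0.14966816 -0.48113978  0.03063422] -27.56727902162189
[[-0.8, -0.3], [0.0, -1.1], [-0.7, 0.0], [1.5, 0.3], [-0.3, 1.2], [0.4, -0.2], [0.1, 0.3], [-0.0, -0.0], [0.1, -0.4], [0.4, 0.0], [0.3, -0.3]]
80 plate topcrop [[458.0, 184.0], [356.0, 387.0]] sidecrop [[399.0, 91.0], [450.0, 297.0]]
80 cover outer topcrop [[324.0, 64.0], [194.0, 310.0]] sidecrop [[213.0, 16.0], [257.0, 268.0]]
85 plate topcrop [[471.0, 190.0], [369.0, 393.0]] sidecrop [[414.0, 89.0], [467.0, 295.0]]
85 cover outer topcrop [[304.0, 53.0], [174.0, 300.0]] sidecrop [[188.0, 17.0], [230.0, 269.0]]
90 plate topcrop [[484.0, 196.0], [382.0, 400.0]] sidecrop [[430.0, 87.0], [484.0, 293.0]]
90 cover outer topcrop [[285.0, 43.0], [154.0, 289.0]] sidecrop [[163.0, 19.0], [202.0, 271.0]]
95 plate topcrop [[497.0, 203.0], [395.0, 406.0]] sidecrop [[445.0, 86.0], [501.0, 292.0]]
95 cover outer topcrop [[265.0, 34.0], [134.0, 279.0]] sidecrop [[139.0, 22.0], [175.0, 275.0]]
100 plate topcrop [[509.0, 209.0], [408.0, 413.0]] sidecrop [[460.0, 86.0], [517.0, 292.0]]
100 cover outer topcrop [[245.0, 26.0], [114.0, 270.0]] sidecrop [[115.0, 27.0], [148.0, 280.0]]
105 plate topcrop [[521.0, 216.0], [420.0, 420.0]] sidecrop [[475.0, 88.0], [533.0, 293.0]]
105 cover outer topcrop [[226.0, 19.0], [95.0, 261.0]] sidecrop [[91.0, 34.0], [122.0, 287.0]]
```

```bash
cat >> h.py <<'E'
def togo(mx,my,zw,p=None):
    "tool-frame shift & rotvec to tip at mixer (mx,my), world z, tool x=mixer x, down"
    p=np.load("p.npy") if p is None else p
    o=manip.get_obs(); Rt=R.from_quat(o["ee_rot"]); tgt=m2w(p,[mx,my,0])[0]; tgt[2]=zw
    Rg=R.from_euler('z',p[2])*R.from_euler('x',np.pi)
    print("shift",(Rt.inv().apply(tgt-o["position"])).round(4),"turn",(Rt.inv()*Rg).as_rotvec().round(4),"world",tgt.round(3))
def where():
    p=np.load("p.npy");o=manip.get_obs()
    q=R.from_euler('z',-p[2]).apply(o["position"]-[p[0],p[1],p[3]])
    print("t",round(o["clock"],2),"tip in mixer mm",(q*1000).round(1),"F mixer",R.from_euler('z',-p[2]).apply(o["ft_force"]).round(1),"grip",round(o["grip_width"],3),"q",o["joint_pos"].round(2))
E
python3 -c "
from h import *
togo(0,-.13,.30); where()
for n,a,z in (('beaker',(410,497),.085),('dish',None,.03)):
    pass"
```

```text
shift [ 0.3659 -0.2562 -0.069 ] turn [-1.000e-03  4.000e-04  7.349e-01] world [ 0.447 -0.265  0.3  ]
t 0.15 tip in mixer mm [ -99.7 -565.4  200.1] F mixer [-0.9 -0.2  0.6] grip 1.0 q [ 1.29  0.33 -0.06  1.46  0.02  1.35 -0.09]
```

```bash
python3 -m handwheel '[[[0.02,-0.015,-0.069,0,0,0.09,0],[0.05,-0.035,-0.069,0,0,0.18,0],[0.085,-0.06,-0.069,0,0,0.27,0],[0.12,-0.085,-0.069,0,0,0.36,0],[0.155,-0.11,-0.069,0,0,0.45,0],[0.19,-0.135,-0.069,0,0,0.54,0],[0.225,-0.16,-0.069,0,0,0.63,0],[0.25,-0.175,-0.069,0,0,0.735,0]]]' 40; python3 -c "
from h import *
togo(0,-.13,.30); where()"
```

```text
clock: 1.15
position: [0.3562, -0.371, 0.3003]
ee_rot: [0.971, -0.239, 0.0, -0.0]
ft_force: [0.0, -0.2, -0.2]
grip_width: 0.002
shift [ 0.031  -0.136   0.0003] turn [-0.0001 -0.     -0.0015] world [ 0.447 -0.265  0.3  ]
t 1.15 tip in mixer mm [ -31.2 -265.9  269.7] F mixer [ 0.1 -0.2 -0.2] grip 0.002 q [ 0.93  0.07 -0.23  1.63  0.02  1.44 -1.35]
```

```bash
python3 -m handwheel '[[[0.008,-0.034,0,0,0,0,0],[0.016,-0.068,0,0,0,0,0],[0.024,-0.1,0,0,0,0,0],[0.031,-0.13,0,0,0,0,0],[0.031,-0.136,0.015,0,0,0,0],[0.031,-0.136,0.035,0,0,0,0],[0.031,-0.136,0.05,0,0,0,0],[0.031,-0.136,0.05,0,0,0,0]]]'; python3 -c "
from h import *
where()
cv2.imwrite('pics/c_wrist.png',manip.camera('wrist'));cv2.imwrite('pics/c_side.png',manip.camera('side'))"
```

```text
clock: 2.15
position: [0.4444, -0.2669, 0.2489]
ee_rot: [0.971, -0.239, -0.001, -0.0]
ft_force: [-0.6, 0.5, -0.4]
grip_width: -0.003
t 2.15 tip in mixer mm [  -1.2 -132.9  218.3] F mixer [-0.7  0.2 -0.4] grip -0.003 q [ 0.78  0.11 -0.35  1.7   0.04  1.34 -1.63]
```

View pics/c_wrist.png

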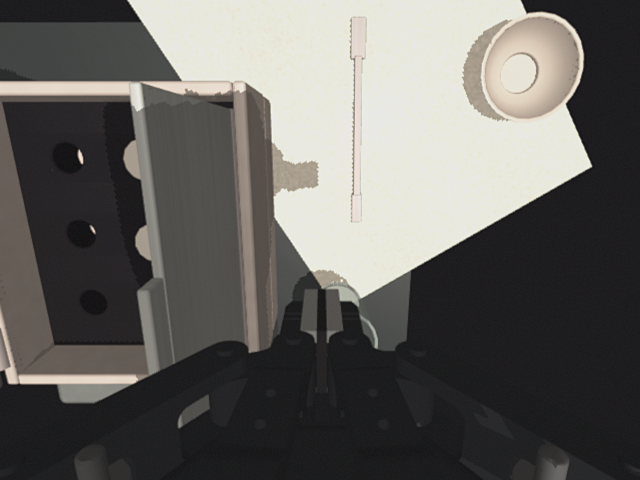

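View pics/c_side.png

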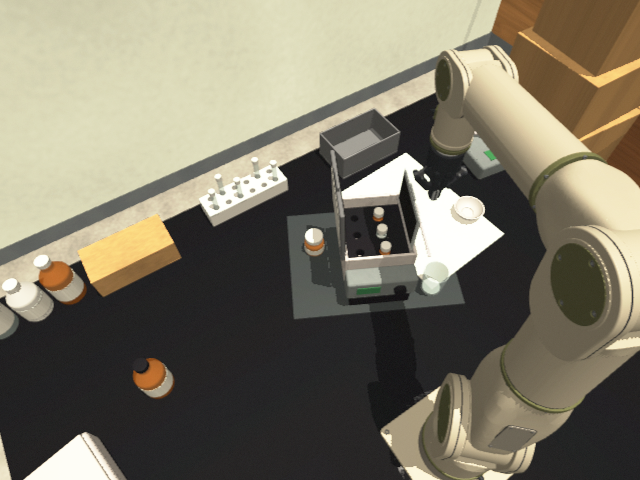

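```bash
python3 -m handwheel '[[[0,-0.02,0,0,0,0,0],[0,-0.039,0,0,0,0,0],[0,-0.053,0.002,0,0,0,0],[0,-0.066,0.005,0,0,0,0],[0,-0.078,0.01,0,0,0,0],[0,-0.09,0.0165,0,0,0,0],[0,-0.1,0.025,0,0,0,0],[0,-0.11,0.0335,0,0,0,0]]]'; python3 -c "
from h import *
where()
cv2.imwrite('pics/d_wrist.png',manip.camera('wrist'));cv2.imwrite('pics/d_side.png',cv2.resize(manip.camera('side')[145:305,290:490],(750,600)))"
```

```text
clock: 3.25
position: [0.4965, -0.1686, 0.216]
ee_rot: [0.971, -0.238, -0.0, 0.0]
ft_force: [0.2, -1.0, 1.1]
grip_width: -0.005
t 3.25 tip in mixer mm [ -0.5 -21.6 185.4] F mixer [ 0.6 -0.8  1.1] grip -0.005 q [ 0.65  0.15 -0.44  1.73  0.07  1.28 -1.86]
```

View pics/d_wrist.png

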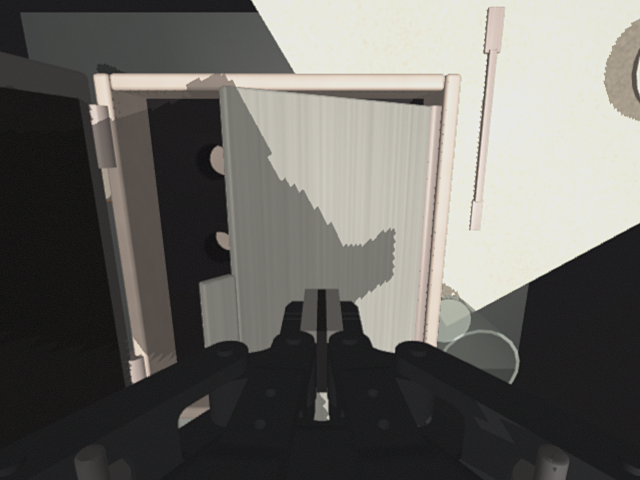

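View pics/d_side.png

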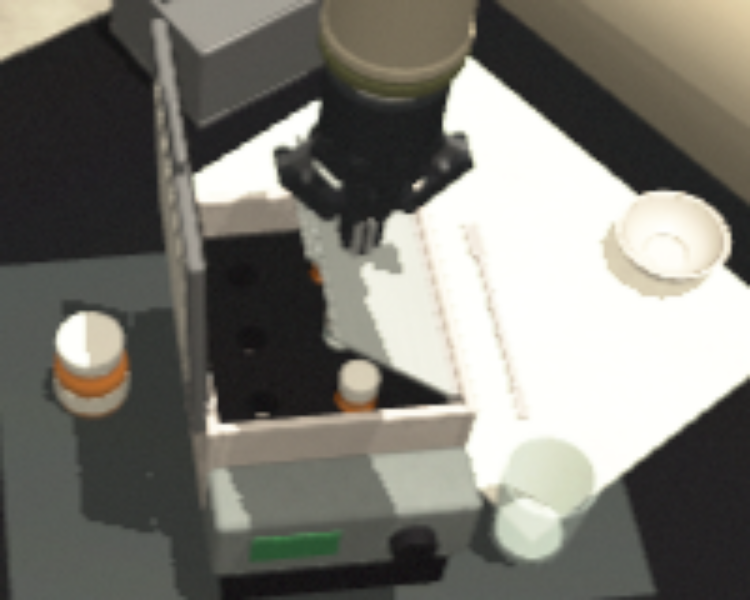

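```bash
python3 -m handwheel '[[[0,-0.007,0.0105,0,0,0,0],[0,-0.014,0.0215,0,0,0,0],[0,-0.018,0.033,0,0,0,0],[0,-0.021,0.0455,0,0,0,0],[0,-0.0225,0.0575,0,0,0,0],[0,-0.023,0.067,0,0,0,0],[0,-0.023,0.0715,0,0,0,0],[0,-0.023,0.0725,0,0,0,0]]]'; python3 -c "
from h import *
where()
cv2.imwrite('pics/e_wrist.png',manip.camera('wrist'));cv2.imwrite('pics/e_side.png',cv2.resize(manip.camera('side')[145:305,290:490],(750,600)))"
```

```text
clock: 4.35
position: [0.5076, -0.149, 0.1533]
ee_rot: [0.971, -0.239, 0.002, 0.002]
ft_force: [-44.4, 10.6, 98.9]
grip_width: -0.0
t 4.35 tip in mixer mm [  0.3   0.9 122.6] F mixer [-44.3 -11.1  98.9] grip -0.0 q [ 0.61  0.21 -0.46  1.8   0.11  1.15 -1.94]
```

View pics/e_wrist.png

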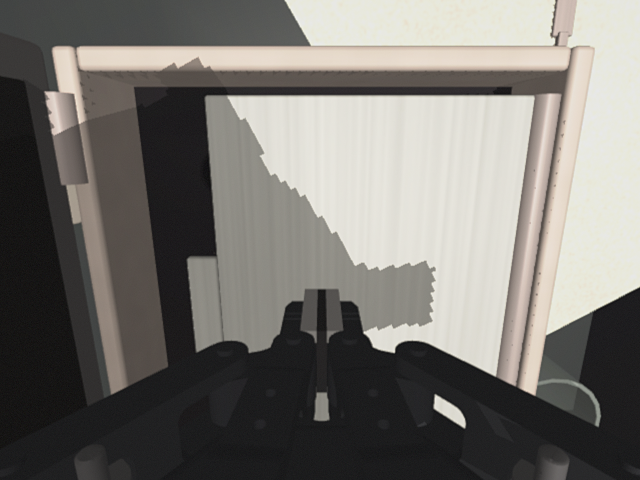

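View pics/e_side.png

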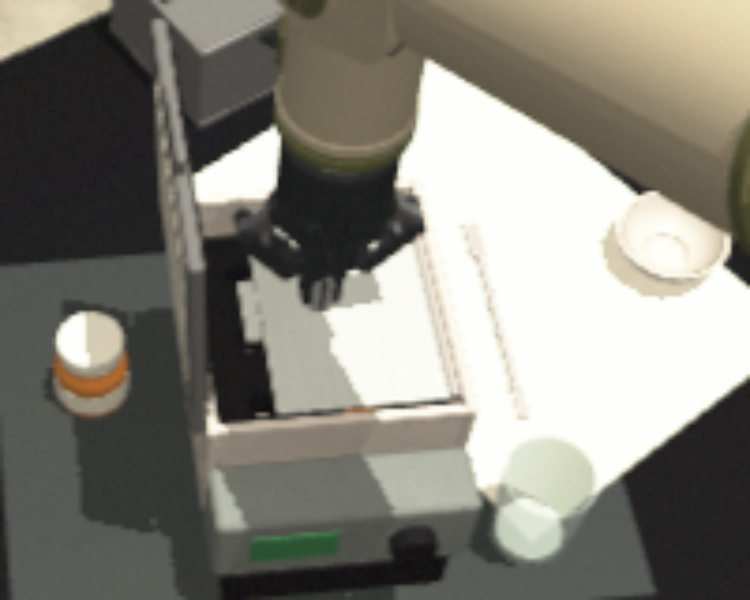

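Contact came about 6 mm earlier than expected and the force reached 99 N, so the plate is on its stop. I'll back off straight up now.

```bash
python3 -m handwheel '[[[0,0,-0.01,0,0,0,0],[0,0,-0.03,0,0,0,0],[0,0.01,-0.06,0,0,0,0],[0,0.03,-0.1,0,0,0,0],[0,0.05,-0.14,0,0,0,0],[0,0.06,-0.18,0,0,0,0],[0,0.06,-0.22,0,0,0,0],[0,0.06,-0.25,0,0,0,0]]]'; python3 -c "
from h import *
where()
cv2.imwrite('pics/f_wrist.png',manip.camera('wrist'));cv2.imwrite('pics/f_side.png',cv2.resize(manip.camera('side')[145:305,290:490],(750,600)));t=manip.camera('top');cv2.imwrite('pics/f_top.png',cv2.resize(t[155:345,270:460],(600,600)))"
```

```text
clock: 5.45
position: [0.4792, -0.2024, 0.3956]
ee_rot: [0.971, -0.239, 0.0, 0.0]
ft_force: [-0.4, -0.2, -0.3]
grip_width: -0.002
t 5.45 tip in mixer mm [-2.00e-01 -5.96e+01  3.65e+02] F mixer [-0.2 -0.3 -0.3] grip -0.002 q [ 0.69  0.09 -0.41  1.42  0.04  1.64 -1.77]
```

View pics/f_wrist.png

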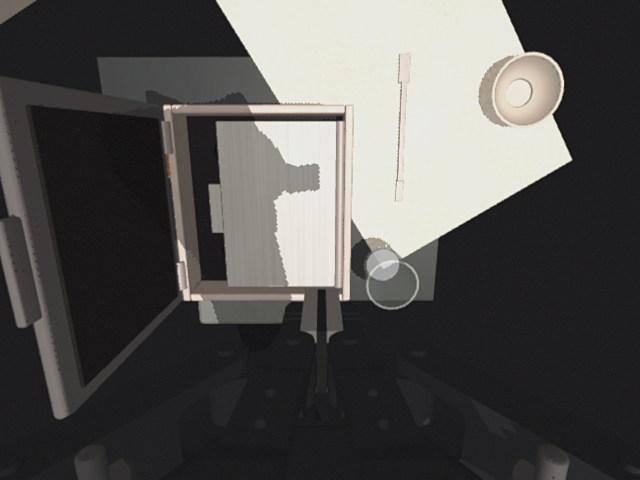

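View pics/f_side.png

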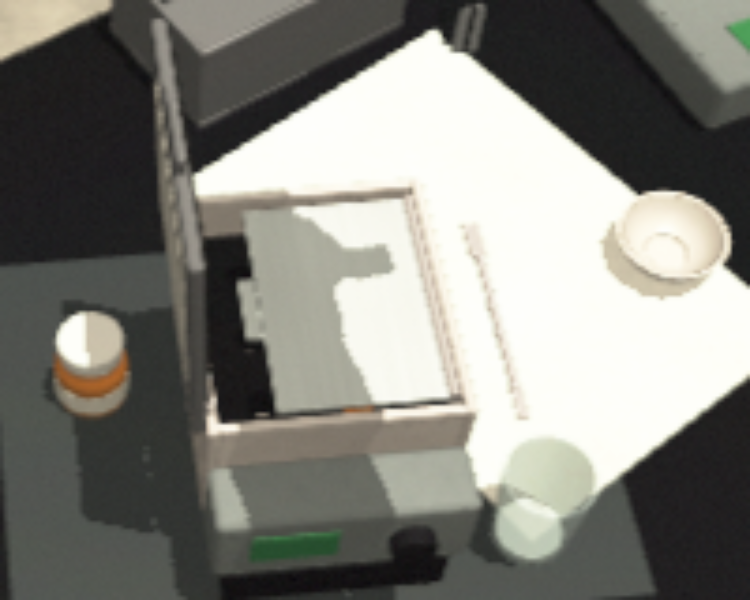

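View pics/f_top.png

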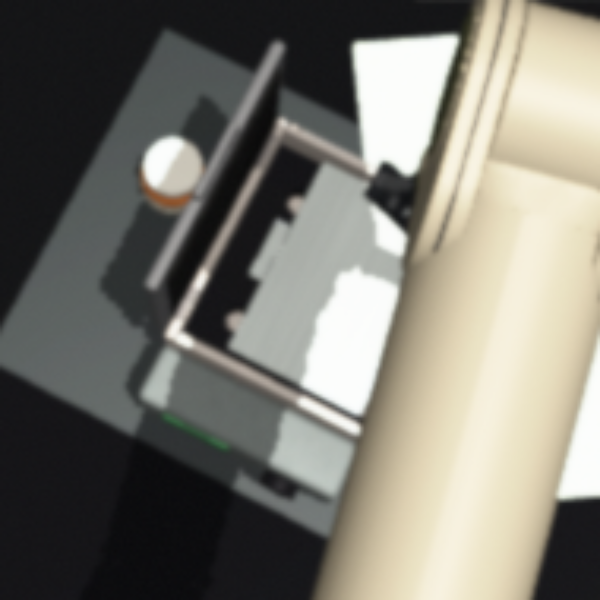

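```bash
python3 -c "
import cv2
w=cv2.imread('pics/f_wrist.png');cv2.imwrite('pics/g_w.png',cv2.resize(w[95:310,155:365],(781,800))[:600] if 0 else cv2.resize(w[95:310,155:365],(586,600),interpolation=cv2.INTER_CUBIC))"
```

```text
(no output)
```

View pics/g_w.png

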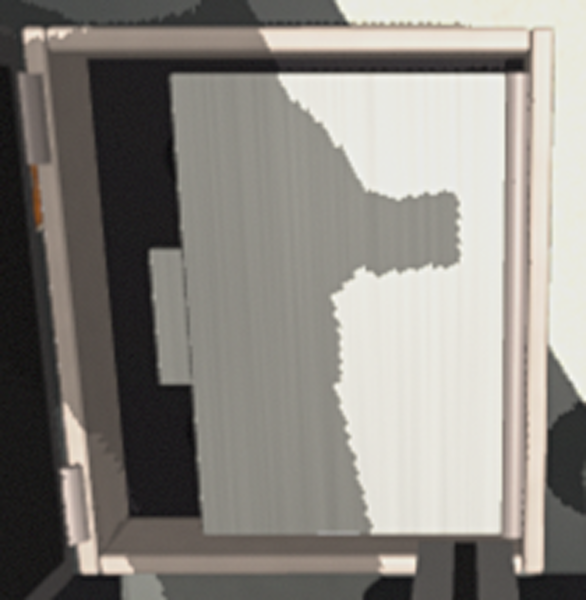

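```bash
cat >> h.py <<'E'
def projw(o,P):
    M=np.array(manip.calibration("wrist")["tool_from_camera"]);c=manip.calibration("wrist")
    q=R.from_quat(o["ee_rot"]).inv().apply(np.atleast_2d(P)-o["position"]); q=(q-M[:3,3])@M[:3,:3]
    return np.c_[c["cx"]+c["fx"]*q[:,0]/-q[:,2], c["cy"]-c["fy"]*q[:,1]/-q[:,2]]
E
python3 - <<'E'
from h import *
o=manip.get_obs(); W=lambda u,v:np.array([155+u/2.79,95+v/2.79])-.2
rim=np.array([[100,-90,120],[100,90,120],[-100,90,120],[-100,-90,120]])*1e-3
rw=[W(553,29),W(24,29),W(82,575),W(543,575)]
pw=[W(171,73),W(203,534)]
pt=[T(320,165),T(232,345)]; ps=[S(245,211),S(275,412)]
def plate(th): return [[x,-.078+.12*np.cos(th)-.002*np.sin(th),.114+.12*np.sin(th)+.002*np.cos(th)] for x in(.085,-.085)]
def f(p,use="wts"):
    r=[]
    if 'w' in use: r+=[projw(o,m2w(p,rim))-rw, projw(o,m2w(p,plate(p[4])))-pw]
    if 't' in use: r+=[proj("top",m2w(p,rim[1:]))-[T(283,119),T(166,338),T(372,440)], proj("top",m2w(p,plate(p[4])))-pt]
    if 's' in use: r+=[proj("side",m2w(p,rim[[2,3]]))-[S(210,430),S(473,410)], proj("side",m2w(p,plate(p[4])))-ps]
    return np.concatenate(r).ravel()
for u in("w","ts","wts","s","t"):
    r=least_squares(f,[.507,-.15,-.48,.031,0],args=(u,));print(u,r.x.round(4),np.abs(r.fun).max().round(2))
# fixed p: plate angle from each view vs rim
p0=np.load("p.npy")
for dh in (0,.005):
  p=p0.copy();p[3]+=dh
  print(dh,"wrist rim res",(projw(o,m2w(p,rim))-rw).round(1).tolist())
  for th in (0,.05,.1): print(th,[(a-b).round(1).tolist() for a,b in((projw(o,m2w(p,plate(th))),pw),(proj('top',m2w(p,plate(th))),pt),(proj('side',m2w(p,plate(th))),ps))])
E
```

```text
w [ 0.5047 -0.1485 -0.48    0.0367  0.0049] 0.9
ts [ 0.5068 -0.1498 -0.4814  0.0323 -0.0128] 1.67
wts [ 0.5048 -0.1485 -0.4804  0.0367 -0.0019] 2.1
s [ 0.515  -0.1568 -0.4939  0.0169 -0.008 ] 0.59
t [ 0.5079 -0.1508 -0.4731  0.0232 -0.0355] 1.17
0 wrist rim res [[0.2, -2.4], [2.1, -2.5], [1.1, -4.9], [-0.4, -4.8]]
0 [[[1.7, -1.6], [1.3, -4.3]], [[1.4, -1.0], [-1.1, 0.5]], [[-0.5, 0.5], [0.7, 0.1]]]
0.05 [[[0.3, -1.9], [0.3, -2.3]], [[1.8, -1.5], [-0.9, 0.2]], [[-0.3, -0.9], [0.9, -1.2]]]
0.1 [[[-0.8, -2.2], [-0.5, -0.2]], [[2.2, -2.0], [-0.6, -0.1]], [[-0.0, -2.3], [1.3, -2.5]]]
0.005 wrist rim res [[0.6, -2.8], [0.0, -2.9], [-0.5, -3.0], [-0.1, -2.9]]
0 [[[0.3, -1.8], [0.3, -2.6]], [[1.6, -1.5], [-1.0, 0.2]], [[-0.5, -0.7], [0.8, -1.0]]]
0.05 [[[-1.1, -2.1], [-0.8, -0.5]], [[1.9, -2.0], [-0.8, -0.1]], [[-0.2, -2.1], [1.1, -2.3]]]
0.1 [[[-2.2, -2.4], [-1.7, 1.6]], [[2.4, -2.5], [-0.5, -0.3]], [[0.1, -3.5], [1.5, -3.6]]]
```

```bash
python3 -c "
import numpy as np
np.save('p.npy',[.5048,-.1485,-.4802,.0367])
from h import *
togo(0,.145,.40)"; python3 -m handwheel '[[[0,-0.02,-0.005,0,0,0,0],[0,-0.05,-0.005,0,0,0,0],[0,-0.08,-0.005,0,0,0,0],[0,-0.11,-0.005,0,0,0,0],[0,-0.14,-0.005,0,0,0,0],[0,-0.17,-0.005,0,0,0,0],[0,-0.195,-0.005,0,0,0,0],[0,-0.205,-0.005,0,0,0,0]]]'; python3 -c "
from h import *
where(); togo(0,.145,.31)
cv2.imwrite('pics/h_wrist.png',manip.camera('wrist'));cv2.imwrite('pics/h_side.png',manip.camera('side'))"
```

```text
shift [-0.0028 -0.2043 -0.0049] turn [ 0.     -0.0022 -0.0014] world [ 0.572 -0.02   0.4  ]
clock: 6.6
position: [0.5742, -0.0189, 0.3977]
ee_rot: [0.971, -0.237, -0.001, 0.0]
ft_force: [0.1, -0.6, -0.1]
grip_width: 0.001
t 6.6 tip in mixer mm [  1.7 147.  361. ] F mixer [ 0.3 -0.5 -0.1] grip 0.001 q [ 0.4   0.24 -0.56  1.27  0.13  1.67 -2.19]
shift [-0.0015  0.0019  0.0877] turn [0.0006 0.002  0.0009] world [ 0.572 -0.02   0.31 ]
```

View pics/h_wrist.png

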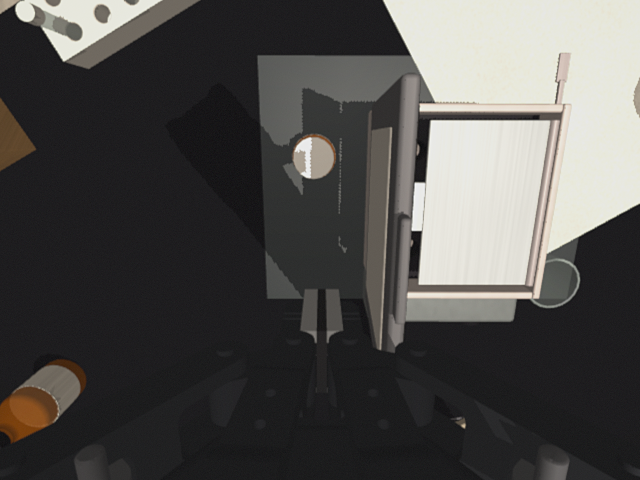

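View pics/h_side.png

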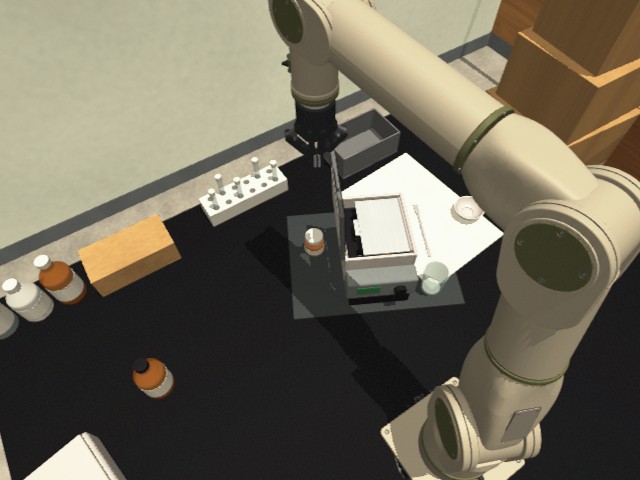

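```bash
python3 -m handwheel '[[[0,0,0.015,0,0,0,0],[0,0,0.035,0,0,0,0],[0,0,0.055,0,0,0,0],[0,0,0.075,0,0,0,0],[0,0,0.088,0,0,0,0],[0,-0.0,0.088,0,0,0,0]]]'; python3 -c "
from h import *
where(); togo(0,.111,.308)
cv2.imwrite('pics/i_wrist.png',manip.camera('wrist'))"
```

```text
clock: 7.45
position: [0.5735, -0.021, 0.3102]
ee_rot: [0.971, -0.239, -0.001, 0.0]
ft_force: [0.1, 0.4, 0.2]
grip_width: -0.002
t 7.45 tip in mixer mm [  2.  144.8 273.5] F mixer [-0.1  0.4  0.2] grip -0.002 q [ 0.43  0.24 -0.56  1.45  0.13  1.49 -2.19]
shift [-0.0019  0.0338  0.0022] turn [ 0.0011  0.0014 -0.002 ] world [ 0.556 -0.05   0.308]
```

View pics/i_wrist.png

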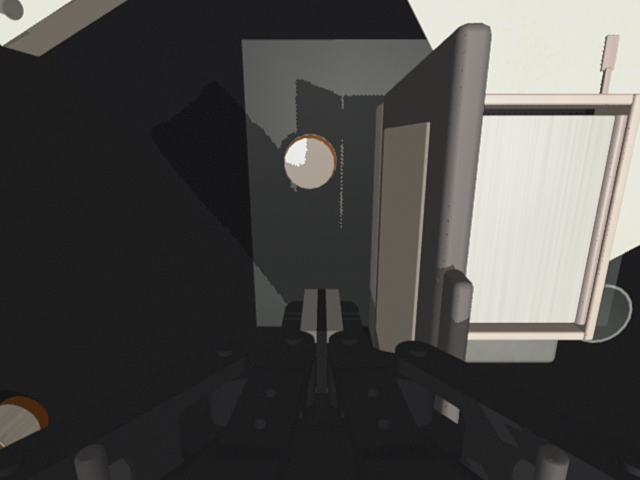

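```bash
python3 -m handwheel '[[[0,0.019,0.001,0,0,0,0],[0,0.033,0.002,0,0,0,0],[0,0.046,0.003,0,0,0,0],[0,0.059,0.004,0,0,0,0],[0,0.072,0.006,0,0,0,0],[0,0.09,0.012,0,0,0,0],[0,0.108,0.02,0,0,0,0],[0,0.119,0.027,0,0,0,0]]]'; python3 -c "
from h import *
where()
cv2.imwrite('pics/j_wrist.png',manip.camera('wrist'));cv2.imwrite('pics/j_side.png',cv2.resize(manip.camera('side')[145:305,290:490],(750,600)))"
```

```text
clock: 8.5
position: [0.5181, -0.1275, 0.2835]
ee_rot: [0.971, -0.239, -0.0, 0.0]
ft_force: [1.1, 0.6, 2.5]
grip_width: 0.0
t 8.5 tip in mixer mm [  2.1  24.8 246.8] F mixer [0.7 1.1 2.5] grip 0.0 q [ 0.6   0.14 -0.49  1.6   0.07  1.42 -1.95]
```

View pics/j_wrist.png

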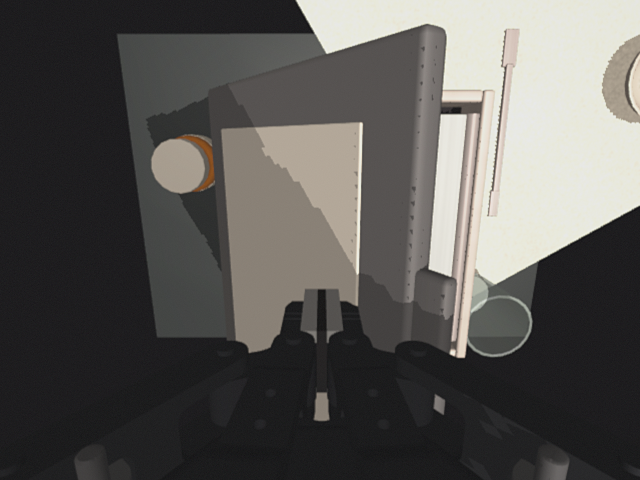

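View pics/j_side.png

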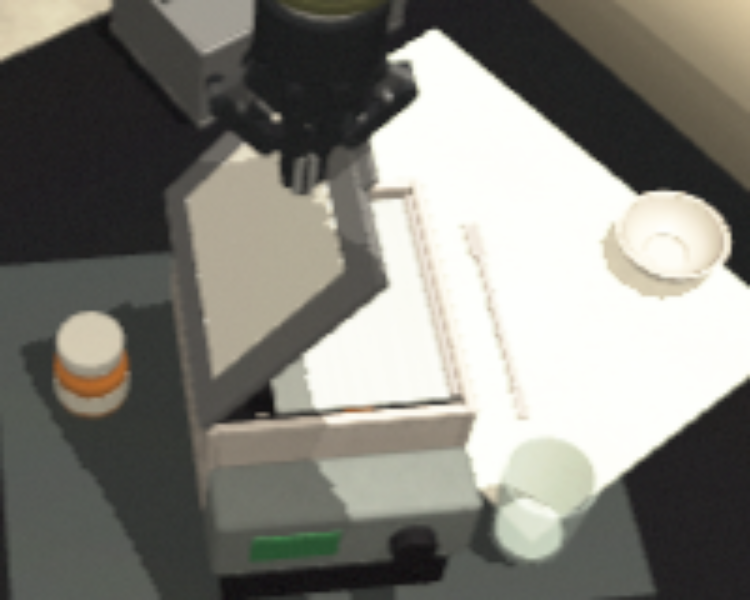

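```bash
python3 -m handwheel '[[[0,0.01,0.007,0,0,0,0],[0,0.0195,0.015,0,0,0,0],[0,0.032,0.03,0,0,0,0],[0,0.043,0.045,0,0,0,0],[0,0.051,0.062,0,0,0,0],[0,0.058,0.079,0,0,0,0],[0,0.062,0.096,0,0,0,0],[0,0.063,0.104,0,0,0,0]]]'; python3 -c "
from h import *
where()"
```

```text
clock: 9.6
position: [0.4892, -0.1816, 0.1788]
ee_rot: [0.971, -0.238, -0.001, -0.0]
ft_force: [-0.7, -0.7, 2.2]
grip_width: 0.001
t 9.6 tip in mixer mm [  1.5 -36.5 142.1] F mixer [-0.3 -1.   2.2] grip 0.001 q [ 0.67  0.18 -0.44  1.78  0.08  1.2  -1.85]
```

```bash
python3 -m handwheel '[[[0,0,0.002,0,0,0,0],[0,0,0.004,0,0,0,0],[0,0,0.006,0,0,0,0],[0,0,0.008,0,0,0,0],[0,0,0.008,0,0,0,0]]]'; python3 -c "
from h import *
where()"
```

```text
clock: 10.22
position: [0.49, -0.1815, 0.1722]
ee_rot: [0.971, -0.238, 0.0, -0.0]
ft_force: [-1.0, 0.2, 0.2]
grip_width: -0.001
t 10.22 tip in mixer mm [  2.1 -36.1 135.5] F mixer [-1.  -0.3  0.2] grip -0.001 q [ 0.67  0.18 -0.44  1.79  0.08  1.19 -1.85]
```

```bash
python3 -m handwheel '[[[0,0,0.001,0,0,0,0],[0,0,0.002,0,0,0,0],[0,0,0.003,0,0,0,0],[0,0,0.003,0,0,0,0]]]'; python3 -c "
from h import *
where()"
```

```text
clock: 10.72
position: [0.49, -0.1816, 0.17]
ee_rot: [0.971, -0.238, 0.0, 0.0]
ft_force: [-4.2, 0.3, 7.5]
grip_width: -0.003
t 10.72 tip in mixer mm [  2.1 -36.2 133.3] F mixer [-3.9 -1.7  7.5] grip -0.003 q [ 0.67  0.18 -0.44  1.79  0.08  1.18 -1.85]
```

```bash
python3 -m handwheel '[[[0,0,0.001,0,0,0,0],[0,0,0.002,0,0,0,0],[0,0,0.002,0,0,0,0]]]'; python3 -c "
from h import *
where()"
```

```text
clock: 11.1
position: [0.4901, -0.1816, 0.1698]
ee_rot: [0.971, -0.238, 0.001, 0.001]
ft_force: [-11.4, 2.3, 24.5]
grip_width: -0.002
t 11.1 tip in mixer mm [  2.2 -36.2 133.1] F mixer [-11.2  -3.2  24.5] grip -0.002 q [ 0.67  0.18 -0.44  1.79  0.09  1.18 -1.85]
```

The force rises with no further motion, so the cover is on its stop. I'll retreat and check.

```bash
python3 -m handwheel '[[[0,0,-0.01,0,0,0,0],[0,0,-0.04,0,0,0,0],[0,0.02,-0.08,0,0,0,0],[0,0.05,-0.12,0,0,0,0],[0,0.08,-0.15,0,0,0,0],[0,0.1,-0.18,0,0,0,0],[0,0.11,-0.2,0,0,0,0],[0,0.11,-0.2,0,0,0,0]]]'; python3 -c "
from h import *
where()
cv2.imwrite('pics/k_wrist.png',manip.camera('wrist'));cv2.imwrite('pics/k_side.png',cv2.resize(manip.camera('side')[145:305,290:490],(750,600)))
p=np.load('p.npy');o=manip.get_obs()
for th in (0,.05):
    c=[[x,.09-.18*np.cos(th)+.010*np.sin(th),.121+.18*np.sin(th)+.010*np.cos(th)] for x in(.1,-.1)]
    print(th,projw(o,m2w(p,c)).round(),((proj('side',m2w(p,c))-[290,145])*3.75).round())"
```

```text
clock: 12.1
position: [0.4391, -0.2798, 0.3683]
ee_rot: [0.971, -0.239, 0.001, 0.0]
ft_force: [0.5, 0.4, -0.3]
grip_width: -0.001
t 12.1 tip in mixer mm [   2.4 -146.8  331.6] F mixer [ 0.3  0.6 -0.3] grip -0.001 q [ 0.8   0.08 -0.35  1.48  0.03  1.58 -1.6 ]
0 [[255.  99.]
 [265. 316.]] [[424. 165.]
 [483. 400.]]
0.05 [[253.  98.]
 [262. 320.]] [[424. 157.]
 [484. 392.]]
```

View pics/k_wrist.png

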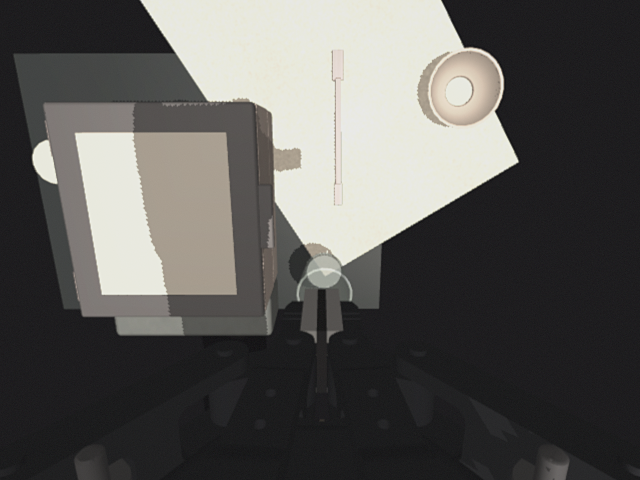

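View pics/k_side.png

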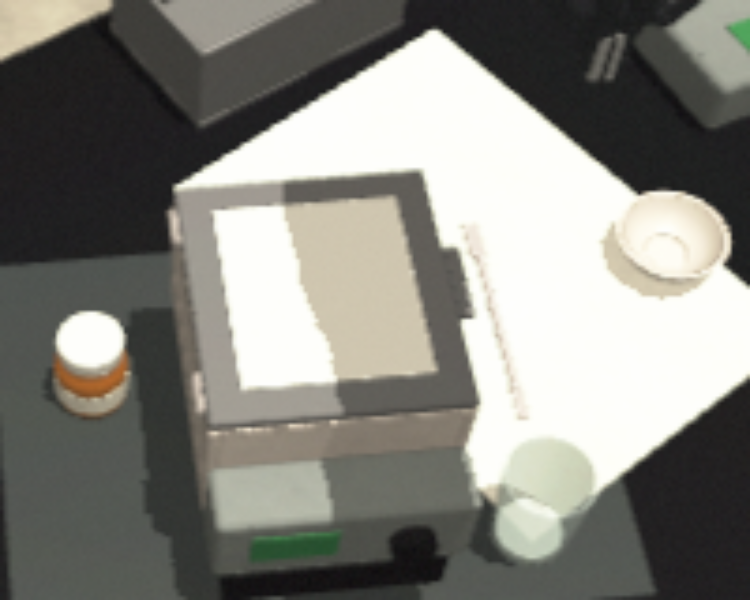

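```bash
python3 -c "
from workcell import manip
print(manip.hand_in())"
```

```text
the job is handed in; nothing more can be done
None
```

The hold-down plate is folded down on its stop and the cover is shut on top of it. Both were pushed from outside with the fingers closed, the plate first. I handed the job in at about 12 s; no verdict is reported.

**Last checks**
- **Plate:** with the cover still open, its angle measured about 0.005 rad in the wrist view.
- **Cover:** it met a hard stop, with the tip about 2 mm above the expected height. The last 2 mm of commanded push raised the force to 24.5 N and moved the tip only 0.2 mm. In the final pictures it lies flat on the rim. The closest check, the side view, put its edge slightly below the predicted shut position.
- **Jar, beaker, spatula and dish:** they look unmoved in the final pictures; I did not measure their positions. The tool never went near the reagent bottle, but I did not check it in the last views.
- **Vials:** they were hidden once the plate was down, so I did not check them again.
- **Robot:** it was clear of everything at hand-in, with contact force near zero.

**What disagreed:** my first estimate of the riser height from the top and side cameras was about 6 mm too low (31 mm against 37 mm from the wrist camera). Because of that, the plate was pressed onto its stop with a measured 99 N upward and 44 N sideways, about 109 N in total. The wrist limit is 120 N, and the peak between readings is not known. I corrected the height before pushing the cover.

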